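# Set the service mat at the pass

## Robot

A 6-joint arm with a two-finger parallel gripper is mounted at the origin on the work surface. World frame = base frame: x ahead of the robot, y to its left, z up, the work surface at z = 0. Lengths are in m, angles in degrees, forces in N, time in s.
With the tool pointing down it reaches from about 0.4 to 0.825 m from the base axis. Payload 7 kg.
Tool frame: the origin (TCP) lies at the very end of the fingers, on their centre line; the grasp point (between the pads) lies hold_point_z behind it (hold_point_z is the distance from the TCP to the grasp point, in m); z points along the fingers, y is the line along which they close (so a half turn about z gives the same grasp; the last joint's range is limited). The gripper opens to 88 mm and grips with 3 to 60 N. Pads are 19 mm wide; open, the fingers measure 130 mm over their backs; the gripper's body (78 mm by 193 mm) begins 47 mm behind the grasp point.
Start: joints at [82.053, 20.546, 0.682, 0, -70.136, -16.507], TCP at [0.279, 0.614, 0.198] pointing down, gripper open.
Joint ranges: [-176.03, 176.03], [-82.01, 121.73], [-58.28, 71.71], [-173.87, 95.51], [-174.79, -0.11], [-173.66, 173.66]. Speed limits (degrees/s): [136.94, 136.94, 172.46, 180, 180, 180].

## Interface

Orientations are given as [roll, pitch, yaw] about the fixed x, y, z axes, in that order (R = Rz(yaw) Ry(pitch) Rx(roll)).
In Python, from plant import get_obs, snapshot, close_job, hold_point_z gives the robot as it stands.
- The arm moves only by the tool play_rows, never from a script. Its argument "commands" is a list that holds one entry, the list of rows, each a list of 7 numbers: the shift along the tool's x, y, z in cm, then the turn, a rotation vector about the tool's x, y, z in degrees, then the opening, from 0 (shut) to 1 (fully open). In form: [[[x, y, z, ax, ay, az, fingers], ...]]. A call has 1 to 20 rows; each row is the pose to reach, as a shift and turn from the pose commanded when the call began, along the tool's axes at that moment; what a row does not reach only later rows make up. A row lasts 1/12 s, in which the tool goes at most 41.7 mm and 7.16 degrees, less where a joint would pass 70% of its speed; a pose out of reach is approached as far as the arm can. A call with a gripper value outside its range is refused whole. The fingers move at their own pace and stop on an object; the grip force is fixed at half the most. Time passes only in rows, so rows that repeat a pose let the fingers close. It gives the time, the measured TCP pose, the force, the opening and the grip force at its end, in the units of the state.
- get_obs(): the state, without advancing time (a new reading comes with each control period).
- snapshot(name): name is "side" or "top"; returns a dict with "frame" (384x512x3 uint8, red, green, blue), "camera_matrix" (3x3 intrinsics, pixels), "dist" ([k1, k2, p1, p2, k3] as OpenCV has them; the pictures are not rectified), "origin" and "attitude" of the camera in the world. Camera axes: x right, y down, z forward; pixel columns grow to the right and rows downward; lengths in m; the calibration is good to about 2 mm. A picture is of the moment at which its call begins. There is no depth.
- close_job(): hands the job in; it is judged then, once.
The state is a dict: "clock": time; "joint_pos": joint angles; "qvel": joint speeds; "tau": joint torques, N m; "tool_pos": TCP position; "orientation": TCP orientation; "force": force on the tool from outside, world axes, zero at the start; "moment": the same for the moment, N m; "opening": finger opening in m; "gripper_force": force on a finger pad.
Only numpy, scipy, OpenCV 4.12 (cv2) and the standard library are available. Lean on these libraries where they do the work, as an engineer would, in place of code of your own. Each camera call takes 0.05 s, during which the arm holds its last target. There are 200 camera calls.

## Task

Set up the service mat: stand the ramekin in the middle of the saucer with its lid seated on it, and stand the pepper mill on the mat halfway between the middle of the saucer and the middle of the square board. Stand the spice tin on the mat to the left of the round trivet (left as you see it from the robot, going along the mat's long side), level with the trivet's middle and a finger's breadth (about 2 cm) clear of its edge. Leave everything upright and let go, and do not disturb the jar and the squeeze bottle.

Things in the scene. Friction and masses are not known exactly. Their poses are not given: they have to be found in the camera images.
- mat: Flat grey rubber service mat, 290 x 520 mm, 4 mm thick, fixed on the steel counter and turned up to 7 degrees. Origin: centre of its underside; its x axis runs along the short side, away from the robot; its y axis along the long side, to the left as the robot sees it.
- saucer: White ceramic saucer fixed on the mat, about 108 mm across; its flat floor (88 mm across) is 6 mm above its underside, its sloping rim about 12 mm. Origin: centre of its underside; z up. The mat's top is its support. Its axes are parallel to the mat's.
- board: Square wooden bread board fixed on the mat, 100 x 100 x 14 mm. Origin: centre of its underside; z up. Its sides are parallel to the mat's.
- trivet: Round black iron trivet (ring with a cross and hub) fixed on the mat, 108 mm across, 12 mm high. Origin: centre of its underside; z up. Its axes are parallel to the mat's: y points left along the mat's long side. The saucer, board and trivet hold the same three spots on the mat, dealt out in any order.
- ramekin: White ceramic ramekin: open straight-sided round pot, 58 mm outside diameter, 46 mm high, wall 4 mm, empty, 0.12 to 0.2 kg, loose on the counter beside the mat. Origin: centre of its underside; z up.
- lid: Loose round steel lid for the ramekin: disc 64 mm across, from 4 to 9 mm above the origin, over a plug 42 mm across that drops into the ramekin's 50 mm mouth. Black bar grip on top, 44 mm long (lid x), 14 mm wide (lid y), 9 to 31 mm above the origin. Origin: centre of the plug's underside, on which it stands; z up. Seated, it lies 42 mm above the ramekin's origin.
- mill: Dark wooden pepper mill, turned, standing loose on the counter, 124 mm high, 48 mm across the foot and shoulder, with a straight waist 40 mm across from 20 to 78 mm up, 0.13 to 0.25 kg. Origin: centre of its underside; z up.
- tin: Small oblong metal spice tin with a white shaker top, standing loose on the counter: 46 mm (its x) by 30 mm (its y) by 80 mm high, 0.1 to 0.2 kg. Origin: centre of its underside; z up.
- jar: Bystander: glass jar with a cork stopper, 76 mm across, 120 mm high, loose on a far corner of the mat; leave it alone. Origin: centre of its underside; z up.
- squeeze: Bystander: clear squeeze bottle with a white nozzle, 54 mm across, 145 mm high, loose on a far corner of the mat; leave it alone. Origin: centre of its underside; z up.
Mind the look-alikes: they are no part of the job. Several things look just like the saucer: the one meant starts farthest to the robot's right.

How it is judged:
By the outcome, as a careful person would: the job done as asked, in the order asked, and still so for the second after the job is handed in, with the robot touching nothing.
It also fails if it takes over 128 s, if anything falls off the work surface, if the arm or the gripper's body presses on something with over 40 N, if the wrist force passes 120 N, or if a joint passes its speed limit or range.

## Working session

There is one attempt and no reset: what is moved stays moved. The work goes in short steps, Python scripts to look and compute and a tool call to move; the robot and the scene stay as the last step left them, time stands still between calls to the robot, and variables do not carry over. Pictures are saved under pics/ and viewed, at most 14 in all, crops included, and the job is handed in when it is done.

Besides the shell and the picture viewer there is one more tool, called after "Emit:" as name([rows], argument=value, ...), one row to a line, values as JSON. play_rows: Moves the arm, as the interface text tells. Its arguments: {"type":"object","properties":{"commands":{"type":"array","items":{"type":"array","items":{"type":"array","items":{"type":"number"}}}}},"required":["commands"]}

```bash
ls; mkdir -p pics; python3 - <<'E'
from plant import *
import cv2,pickle
o=get_obs();print(o,hold_point_z)
for n in("top","side"):
    s=snapshot(n);pickle.dump(s,open(f"{n}.pkl","wb"));cv2.imwrite(f"pics/{n}0.png",cv2.resize(s["frame"][:,:,::-1],None,fx=1.5,fy=1.5))
    print(n,s["camera_matrix"],s["dist"],s["origin"],s["attitude"])
E
```

```text
pics
{'clock': 0.0, 'joint_pos': array([ 8.20544266e+01,  2.05896650e+01,  6.33659322e-01, -2.26901123e-02,
       -7.01363493e+01, -1.65068760e+01]), 'qvel': array([ 0.01076771,  0.07197702,  0.04262092,  0.06163014,  0.00731656,
       -0.03810299]), 'tau': array([ 9.32959629e-04, -5.82719707e+01,  2.93070710e+01,  6.99750736e+00,
        6.99098004e-03, -1.50454903e-04]), 'tool_pos': array([0.27919648, 0.61394844, 0.19723376]), 'orientation': array([ 1.79905390e+02, -5.79256217e-03, -2.44601716e+01]), 'force': array([ 0.15421596, -0.44552846,  0.29216504]), 'moment': array([ 0.02193745, -0.00448241,  0.01324088]), 'gripper_force': 0.0, 'opening': 0.08771531119728944} 0.0188
top [[381.17780687   0.         245.59917638]
 [  0.         381.17780687 191.18662426]
 [  0.           0.           1.        ]] [-0.05421569  0.          0.          0.          0.        ] [ 0.378486   -0.00817324  1.04744943] [-168.78422519   -0.17130221  -89.27024924]
side [[482.39475805   0.         255.92643716]
 [  0.         482.39475805 190.24397351]
 [  0.           0.           1.        ]] [-0.02909958  0.          0.          0.          0.        ] [ 0.18421178 -1.18860336  0.88678569] [-124.1404124     0.78905507  -18.98972541]
```

View pics/top0.png

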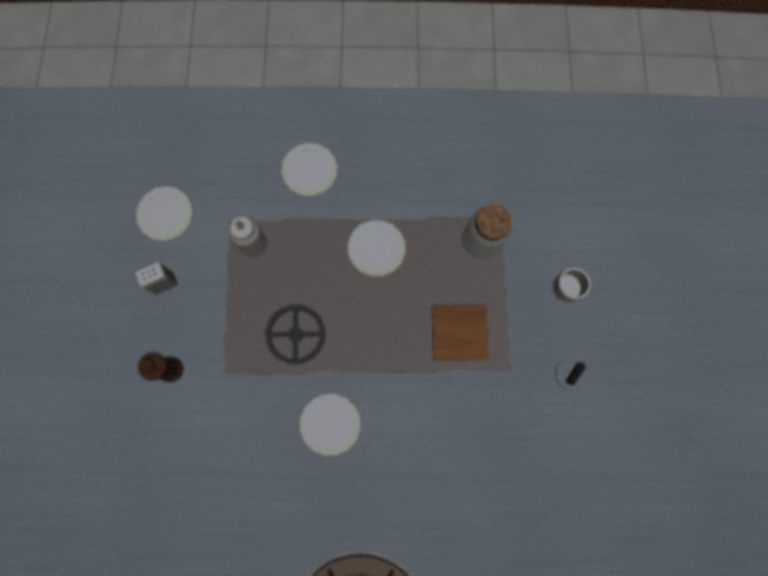

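View pics/side0.png

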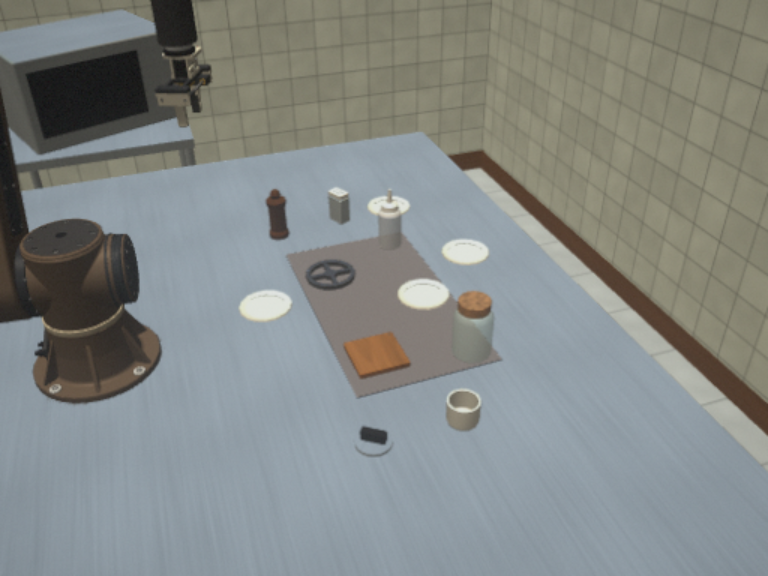

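```bash
cat > h.py <<'E'
import numpy as np,cv2,pickle
from scipy.spatial.transform import Rotation as R
def ray(s,uv):
    p=cv2.undistortPoints(np.array(uv,float).reshape(-1,1,2),s["camera_matrix"],np.array(s["dist"])).reshape(-1,2)
    return R.from_euler('xyz',s["attitude"],degrees=True).apply(np.c_[p,np.ones(len(p))])
def cast(s,uv,z):
    d=ray(s,uv);o=np.array(s["origin"]);return (o+d*((z-o[2])/d[:,2])[:,None])[:,:2]
def proj(s,P):
    r=R.from_euler('xyz',s["attitude"],degrees=True).inv()
    q=r.apply(np.atleast_2d(P)-s["origin"])
    return cv2.projectPoints(q,np.zeros(3),np.zeros(3),s["camera_matrix"],np.array(s["dist"]))[0].reshape(-1,2)
def load(n): return pickle.load(open(n+".pkl","rb"))
def shot(n,f):
    from plant import snapshot
    s=snapshot(n);pickle.dump(s,open(f+".pkl","wb"));return s
def blobs(m,amin=15):
    c,_=cv2.findContours(m.astype(np.uint8),cv2.RETR_EXTERNAL,cv2.CHAIN_APPROX_NONE)
    return [x for x in c if cv2.contourArea(x)>=amin]
E
python3 - <<'E'
from h import *
t=load("top");f=t["frame"]
for n,(u,v) in dict(bg=(60,200),mat=(200,180),sau=(251,165),sau_edge=(233,165),board=(306,222),triv=(197,222),tintop=(100,182),millknob=(101,243),ram=(380,192),ramrim=(380,180),lidgrip=(383,249),liddisc=(376,244)).items(): print(n,f[v,u])
a=f[130:240,140:350][:,:,::-1];b=f[90:200,80:150][:,:,::-1]
c=cv2.resize(f[90:260,80:400][:,:,::-1],None,fx=2.5,fy=2.5,interpolation=cv2.INTER_CUBIC)
c=cv2.convertScaleAbs(c,alpha=1.6);cv2.imwrite("pics/crop1.png",c)
E
```

```text
bg [ 91  97 104]
mat [83 77 79]
sau [140 144 148]
sau_edge [139 143 141]
board [95 66 44]
triv [45 44 49]
tintop [134 136 142]
millknob [42 22 17]
ram [141 143 149]
ramrim [94 95 92]
lidgrip [29 25 28]
liddisc [ 90  96 102]
```

View pics/crop1.png

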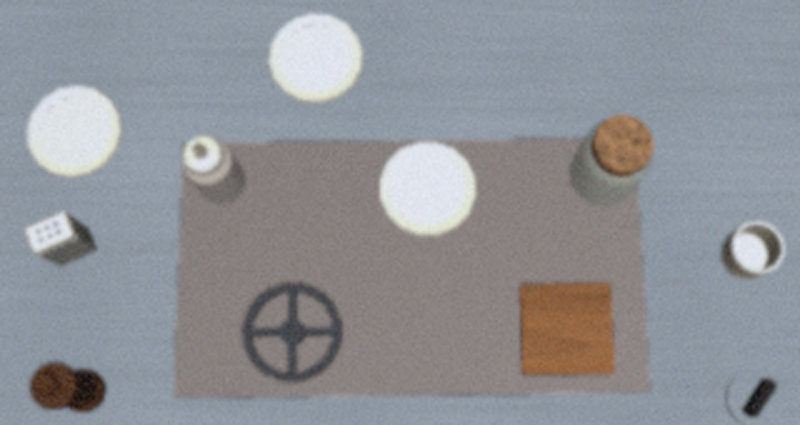

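The crop shows four saucer-like discs, in original top-image pixels (109,142), (206,113), (251,165) and (220,283). The one at (251,165) is farthest right and the only one on the mat, so it is the one meant. The trivet is at (197,222), the board at (306,222), the tin at (101,182), the mill at (101,243), the ramekin at (382,190) and the lid at (383,249).

```bash
python3 - <<'E'
from h import *
t=load("top");sd=load("side")
def box(s,m,u0,v0,u1,v1):
    k=np.zeros(m.shape,bool);k[v0:v1,u0:u1]=1;return m&k
def hull(m): return cv2.convexHull(np.vstack(blobs(m,8)))
def ch(s): f=s["frame"].astype(int);return f[...,0],f[...,1],f[...,2]
def circ(P): # least squares circle
    A=np.c_[2*P,np.ones(len(P))];x=np.linalg.lstsq(A,(P**2).sum(1),rcond=None)[0];return x[:2],np.sqrt(x[2]+x[:2]@x[:2])
def cc(s,m,z,nm):
    c=hull(m).reshape(-1,2);print(nm,*[np.round(x*1000,1) for x in circ(cast(s,c,z))])
r,g,b=ch(t)
cc(t,box(t,r>115,225,140,275,190),.016,"saucer top")
cc(t,box(t,r<62,170,195,222,247),.016,"trivet top")
brd=box(t,(r-b>25),280,195,335,250);q=cast(t,hull(brd).reshape(-1,2),.018)
print("board",cv2.minAreaRect((q*1000).astype(np.float32)))
mat=(r>=b-3)&(r>60)&(r<100)&(abs(r-b)<15);mat=box(t,cv2.medianBlur(mat.astype(np.uint8),7)>0,135,130,350,260)
print("mat",cv2.minAreaRect((cast(t,hull(mat).reshape(-1,2),.004)*1000).astype(np.float32)))
# tin top
m=box(t,r>112,85,168,113,195);q=cast(t,hull(m).reshape(-1,2),.08);print("tin",cv2.minAreaRect((q*1000).astype(np.float32)))
m=box(t,r<50,375,235,395,262);q=cast(t,hull(m).reshape(-1,2),.031);print("grip",cv2.minAreaRect((q*1000).astype(np.float32)))
r2,g2,b2=ch(sd)
cc(sd,box(sd,(r2>150),260,180,305,210),.016,"saucer side")
cc(sd,box(sd,(r2<85),195,165,242,198),.016,"trivet side")
m=box(sd,(r2-b2>35),225,215,277,255);q=cast(sd,hull(m).reshape(-1,2),.018);print("board side",cv2.minAreaRect((q*1000).astype(np.float32)))
for nm,s,bb in (("tin_s",sd,(205,115,250,155)),("mill_s",sd,(165,115,205,165)),("ram_s",sd,(280,245,335,300)),("lid_s",sd,(225,275,275,315)),("tin_t",t,(82,165,125,205)),("mill_t",t,(82,225,132,262)),("ram_t",t,(362,168,402,208)),("lid_t",t,(362,230,402,268))):
    c=s["frame"][bb[1]:bb[3],bb[0]:bb[2]];cv2.imwrite(f"/tmp/{nm}.png",cv2.resize(c[:,:,::-1],(195,190*1),interpolation=cv2.INTER_CUBIC))
    print(nm,bb)
rows=[np.hstack([cv2.imread(f"/tmp/{o}_{k}.png") for o in("tin","mill","ram","lid")]) for k in "ts"]
cv2.imwrite("pics/c2.png",cv2.convertScaleAbs(np.vstack(rows),alpha=1.5))
E
```

```text
saucer top [658.7 -21.9] 53.5
trivet top [495.6 123.6] 53.7
board ((502.63494873046875, -175.03001403808594), (98.39266967773438, 100.01631927490234), 0.7245976328849792)
mat ((573.208251953125, -3.927001953125), (289.7405090332031, 519.3208618164062), 1.4586015939712524)
tin ((588.1065673828125, 375.2763671875), (28.567928314208984, 44.586456298828125), 24.822473526000977)
grip ((429.56134033203125, -377.7972106933594), (15.944167137145996, 43.33192825317383), 53.922157287597656)
saucer side [676.2 -17.2] 70.3
trivet side [493.8 112.1] 54.8
board side ((502.1563415527344, -181.83473205566406), (100.8375244140625, 107.71038818359375), 1.0008420944213867)
tin_s (205, 115, 250, 155)
mill_s (165, 115, 205, 165)
ram_s (280, 245, 335, 300)
lid_s (225, 275, 275, 315)
tin_t (82, 165, 125, 205)
mill_t (82, 225, 132, 262)
ram_t (362, 168, 402, 208)
lid_t (362, 230, 402, 268)
```

View pics/c2.png

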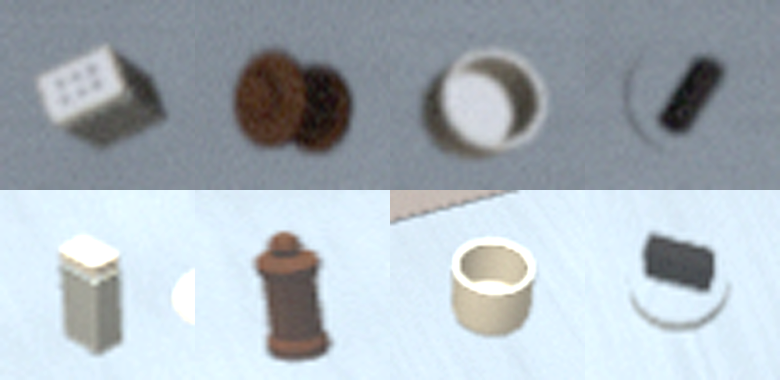

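```bash
python3 - <<'E'
from h import *
out=[]
O=dict(tin=((205,115,245,155),(82,165,125,205),.04),mill=((165,115,205,165),(82,225,132,262),0),ram=((290,250,332,295),(362,168,402,208),.023),grip=((225,275,275,315),(362,230,402,268),.020),disc=((225,275,275,315),(362,230,402,268),.006))
for nm,(bs,bt,z) in O.items():
    for cam,bb in (("side",bs),("top",bt)):
        s=load(cam);f=s["frame"].astype(float)[bb[1]:bb[3],bb[0]:bb[2]]
        bg=np.median(f[[0,1,-1,-2]].reshape(-1,3),0);d=f-bg
        m=(np.abs(d).max(2)>(35 if cam=="side" else 18))|(np.abs((d[...,2]-d[...,0]))>(25 if cam=="side" else 12))
        if nm=="grip": m=f.max(2)<(110 if cam=="side" else 60)
        if nm=="disc": m=np.abs(d).max(2)>(18 if cam=="side" else 9)
        c=max(blobs(m,3),key=cv2.contourArea) if nm!="disc" else np.vstack(blobs(m,4))
        h=cv2.convexHull(c);M=cv2.moments(h);cen=np.array([M['m10'],M['m01']])/M['m00']+bb[:2]
        P=h.reshape(-1,2)+bb[:2];r=ray(s,P);az=np.degrees(np.arctan2(r[:,1],r[:,0]))
        az=(az-az[0]+180)%360-180+az[0];mid=(az.min()+az.max())/2
        v=np.array([np.cos(np.radians(mid)),np.sin(np.radians(mid))]);G=cast(s,P,0)
        near=((G-np.array(s["origin"])[:2])@v).min()
        print(nm,cam,"cen@z",(cast(s,cen,z)[0]*1000).round(1),"bearing",mid.round(2),"near pt z0",((np.array(s["origin"])[:2]+near*v)*1000).round(1),"area",cv2.contourArea(h))
        im=cv2.convertScaleAbs(f[:,:,::-1],alpha=1.3).astype(np.uint8);im=cv2.resize(im,None,fx=4,fy=4);cv2.polylines(im,[h*4+2],True,(0,0,255),1)
        out.append(cv2.resize(im,(190,180)))
cv2.imwrite("pics/c3.png",np.vstack([np.hstack(out[0:4]),np.hstack(out[4:8]),np.hstack(out[8:10]+out[8:10])]))
E
```

```text
tin side cen@z [588.9 372.8] bearing 75.46 near pt z0 [583.6 350.8] area 271.5
tin top cen@z [590.1 377.1] bearing 61.2 near pt z0 [578.7 356. ] area 402.5
mill side cen@z [445.1 450.7] bearing 80.96 near pt z0 [425.7 329.1] area 388.5
mill top cen@z [431.9 371.5] bearing 81.93 near pt z0 [426.1 327.7] area 504.5
ram side cen@z [ 591.4 -379.3] bearing 63.28 near pt z0 [ 580.  -402.4] area 530.5
ram top cen@z [ 590.9 -381.8] bearing -60.34 near pt z0 [ 577.  -356.7] area 446.5
grip side cen@z [ 429.9 -381.9] bearing 73.06 near pt z0 [ 430.1 -381. ] area 145.0
grip top cen@z [ 429.7 -381.3] bearing -82.19 near pt z0 [ 428.  -368.8] area 86.5
disc side cen@z [ 429.3 -383.2] bearing 73.02 near pt z0 [ 422.2 -409.2] area 385.0
disc top cen@z [ 430.6 -376. ] bearing -82.24 near pt z0 [ 425.1 -350.3] area 282.0
```

View pics/c3.png

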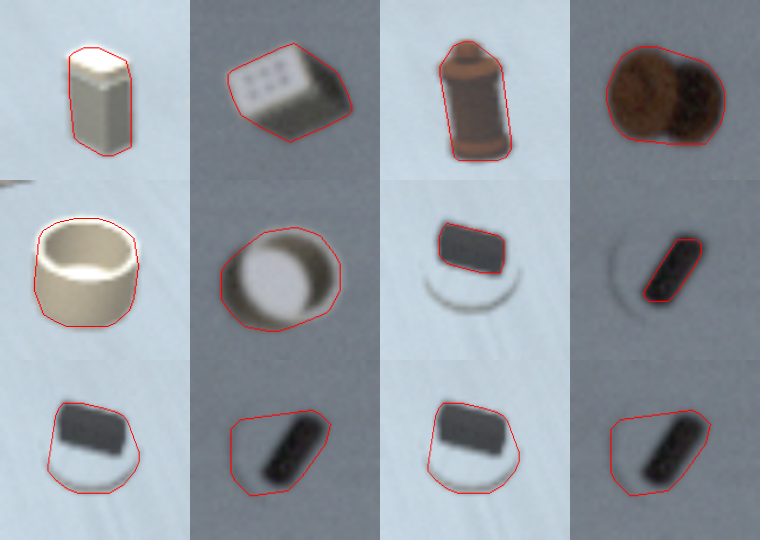

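The masks fit well: both views agree to about 2 mm for the ramekin at (591,-380), the lid at (430,-381), the mill at (430,353) and the tin at (589,375).

```bash
cat > go.py <<'E'
import sys,numpy as np
from scipy.spatial.transform import Rotation as R
from plant import get_obs
o=get_obs();p=o["tool_pos"];r=R.from_euler('xyz',o["orientation"],degrees=True)
print("clk",round(o["clock"],2),"pos",(p*1000).round(1),"rpy",o["orientation"].round(2),"open",round(o["opening"]*1000,1),"gf",round(o["gripper_force"],1),"j",o["joint_pos"].round(0))
def mv(x,y,z,yaw,p0=None):
    d=r.inv().apply(np.array([x,y,z])/1000-p)*100
    t=R.from_euler('xyz',[180,0,yaw],degrees=True);a=(r.inv()*t).as_rotvec(degrees=True)
    print((x,y,z,yaw),d.round(2),a.round(2))
a=list(map(float,sys.argv[1:]))
for i in range(0,len(a),4): mv(*a[i:i+4])
E
python3 go.py 591 -380 160 -36 591 -380 14 -36
```

```text
clk 0.1 pos [279.3 614.  197.3] rpy [ 1.7991e+02 -1.0000e-02 -2.4460e+01] open 87.9 gf 0.0 j [ 82.  21.   1.  -0. -70. -17.]
(591.0, -380.0, 160.0, -36.0) [69.53 77.56  3.86] [ 0.09 -0.02 11.54]
(591.0, -380.0, 14.0, -36.0) [69.53 77.54 18.46] [ 0.09 -0.02 11.54]
```

Emit:
play_rows([
  [[12,13.4,0,0,0,2,1],[24,26.8,0,0,0,4,1],[36,40.2,0,0,0,6,1],[48,53.5,0,0,0,8,1],[60,67,0,0,0,10,1],[69.5,77.5,0,0.1,0,11.5,1],[69.5,77.5,0,0.1,0,11.5,1],[69.5,77.5,0,0.1,0,11.5,1],[69.5,77.5,0,0.1,0,11.5,1],[69.5,77.5,0,0.1,0,11.5,1],[69.5,77.5,0,0.1,0,11.5,1],[69.5,77.5,0,0.1,0,11.5,1],[69.5,77.5,0,0.1,0,11.5,1],[69.5,77.5,0,0.1,0,11.5,1],[69.5,77.5,0,0.1,0,11.5,1],[69.5,77.5,0,0.1,0,11.5,1],[69.5,77.5,0,0.1,0,11.5,1],[69.5,77.5,0,0.1,0,11.5,1],[69.5,77.5,0,0.1,0,11.5,1],[69.5,77.5,0,0.1,0,11.5,1]],
])

```text
clock: 1.77
tool_pos: [0.529, -0.1828, 0.198]
orientation: [-179.9, 0.0, -36.0]
force: [1.1, 1.0, 0.6]
opening: 0.0876
gripper_force: 0.0
```

```bash
python3 go.py 591 -380 80 -36 591 -380 14 -36
```

```text
clk 1.77 pos [ 529.  -182.8  198. ] rpy [-1.799e+02  3.000e-02 -3.596e+01] open 87.6 gf 0.0 j [  1.  10. -14.  -0. -66.  53.]
(591.0, -380.0, 80.0, -36.0) [16.6  12.34 11.77] [-0.1   0.03  0.04]
(591.0, -380.0, 14.0, -36.0) [16.6  12.35 18.37] [-0.1   0.03  0.04]
```

Emit:
play_rows([
  [[16.6,12.35,0,0,0,0,1],[16.6,12.35,0,0,0,0,1],[16.6,12.35,0,0,0,0,1],[16.6,12.35,0,0,0,0,1],[16.6,12.35,0,0,0,0,1],[16.6,12.35,3,0,0,0,1],[16.6,12.35,6,0,0,0,1],[16.6,12.35,9,0,0,0,1],[16.6,12.35,11.5,0,0,0,1],[16.6,12.35,11.5,0,0,0,1],[16.6,12.35,11.5,0,0,0,1],[16.6,12.35,11.5,0,0,0,1]],
])

```text
clock: 2.77
tool_pos: [0.5919, -0.3784, 0.0845]
orientation: [-179.9, -0.1, -35.9]
force: [0.4, -0.7, 0.9]
opening: 0.0875
gripper_force: 0.0
```

```bash
python3 go.py  591 -380 14 -36
```

```text
clk 2.77 pos [ 591.9 -378.4   84.5] rpy [-1.7991e+02 -9.0000e-02 -3.5920e+01] open 87.5 gf 0.0 j [-17.  28.  -4.  -0. -59.  71.]
(591.0, -380.0, 14.0, -36.0) [0.01 0.19 7.05] [-0.09 -0.09  0.08]
```

Emit:
play_rows([
  [[0,0.2,2,0,0,0,1],[0,0.2,4,0,0,0,1],[0,0.2,5.5,0,0,0,1],[0,0.2,6.6,0,0,0,1],[0,0.2,7,0,0,0,1],[0,0.2,7,0,0,0,1],[0,0.2,7,0,0,0,0.8],[0,0.2,7,0,0,0,0.7],[0,0.2,7,0,0,0,0.6],[0,0.2,7,0,0,0,0.5],[0,0.2,7,0,0,0,0.4],[0,0.2,7,0,0,0,0.4],[0,0.2,7,0,0,0,0.4],[0,0.2,7,0,0,0,0.4],[0,0.2,7,0,0,0,0.4],[0,0.2,7,0,0,0,0.4]],
])

```text
clock: 4.1
tool_pos: [0.5902, -0.3795, 0.0134]
orientation: [-179.9, -0.0, -35.9]
force: [-0.6, 1.3, 4.9]
opening: 0.0557
gripper_force: 30.0
```

```bash
python3 go.py  591 -380 14 -36; python3 - <<'E'
from h import *
a=[]
for n,b in(("top",(340,150,420,230)),("side",(250,210,380,310))):
    s=shot(n,n+"1");f=s["frame"][b[1]:b[3],b[0]:b[2],::-1];a.append(cv2.resize(f,(390,300)))
cv2.imwrite("pics/g1.png",np.hstack(a))
E
```

```text
clk 4.1 pos [ 590.2 -379.5   13.4] rpy [-1.799e+02 -3.000e-02 -3.594e+01] open 55.7 gf 30.0 j [-17.  32.  -7.  -0. -51.  71.]
(591.0, -380.0, 14.0, -36.0) [ 0.09 -0.01 -0.06] [-0.1  -0.03  0.06]
```

View pics/g1.png

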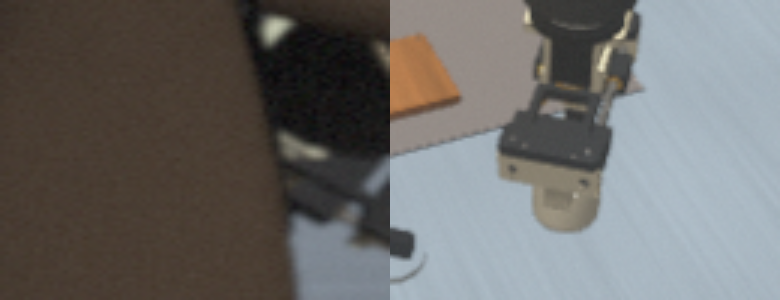

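Emit:
play_rows([
  [[0,0,-1,0,0,0,0.4],[0,0,-3,0,0,0,0.4],[0,0,-5.5,0,0,0,0.4],[0,0,-8,0,0,0,0.4],[0,0,-10.5,0,0,0,0.4],[0,0,-13,0,0,0,0.4],[0,0,-15,0,0,0,0.4],[0,0,-16,0,0,0,0.4],[0,0,-16,0,0,0,0.4]],
])

```text
clock: 4.95
tool_pos: [0.5908, -0.3802, 0.1758]
orientation: [-179.8, -0.2, -35.9]
force: [0.8, 0.6, -1.8]
opening: 0.0561
gripper_force: 30.0
```

```bash
python3 go.py 658.7 -21.9 170 -36 658.7 -21.9 60 -36
```

```text
clk 4.95 pos [ 590.8 -380.2  175.8] rpy [-179.85   -0.22  -35.95] open 56.1 gf 30.0 j [-17.  24.   3.  -0. -69.  71.]
(658.7, -21.9, 170.0, -36.0) [-15.54 -32.99   0.61] [-0.15 -0.22  0.05]
(658.7, -21.9, 60.0, -36.0) [-15.58 -32.96  11.6 ] [-0.15 -0.22  0.05]
```

Emit:
play_rows([
  [[-0.5,-1,0,0,0,0,0.4],[-1.5,-3.2,0,0,0,0,0.4],[-2.9,-6.1,0,0,0,0,0.4],[-4.3,-9.1,0,0,0,0,0.4],[-5.7,-12.1,0,0,0,0,0.4],[-7.1,-15.1,0,0,0,0,0.4],[-8.5,-18,0,0,0,0,0.4],[-9.9,-21,0,0,0,0,0.4],[-11.3,-24,0,0,0,0,0.4],[-12.7,-27,0,0,0,0,0.4],[-14,-29.8,0,-0.1,-0.2,0,0.4],[-15,-31.8,1,-0.1,-0.2,0,0.4],[-15.4,-32.8,3,-0.1,-0.2,0,0.4],[-15.6,-33,5,-0.1,-0.2,0,0.4],[-15.6,-33,7.5,-0.1,-0.2,0,0.4],[-15.6,-33,9.5,-0.1,-0.2,0,0.4],[-15.6,-33,10.8,-0.1,-0.2,0,0.4],[-15.6,-33,11.2,-0.1,-0.2,0,0.4],[-15.6,-33,11.2,-0.1,-0.2,0,0.4],[-15.6,-33,11.2,-0.1,-0.2,0,0.4]],
])

```text
clock: 6.62
tool_pos: [0.657, -0.0207, 0.0611]
orientation: [179.9, 0.2, -35.9]
force: [0.0, 0.5, -0.5]
opening: 0.056
gripper_force: 30.0
```

```bash
python3 go.py 658.7 -21.9 24 -36;python3 - <<'E'
from h import *
a=[]
for n,b in(("top",(200,110,310,210)),("side",(230,140,340,240))):
    s=shot(n,n+"2");f=s["frame"][b[1]:b[3],b[0]:b[2],::-1];a.append(cv2.resize(f,(390,355)))
cv2.imwrite("pics/g2.png",np.hstack(a))
E
```

```text
clk 6.62 pos [657.  -20.7  61.1] rpy [179.94   0.24 -35.94] open 56.0 gf 30.0 j [ 15.  25. -11.  -0. -54.  39.]
(658.7, -21.9, 24.0, -36.0) [ 0.22 -0.    3.71] [0.06 0.24 0.06]
```

View pics/g2.png

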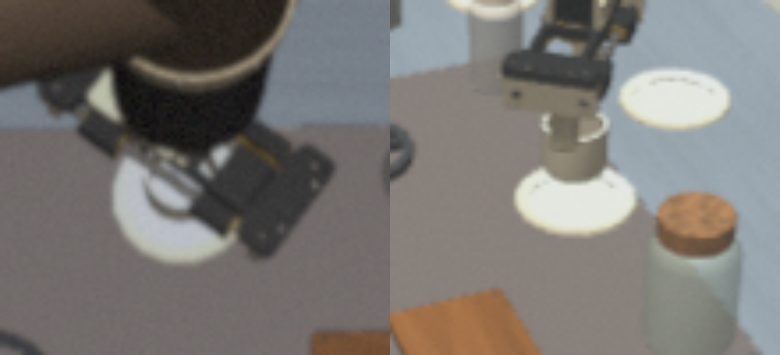

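Emit:
play_rows([
  [[0.2,0,1,0,0.2,0,0.4],[0.2,0,2,0,0.2,0,0.4],[0.2,0,2.8,0,0.2,0,0.4],[0.2,0,3.3,0,0.2,0,0.4],[0.2,0,3.6,0,0.2,0,0.4],[0.2,0,3.7,0,0.2,0,0.4],[0.2,0,3.7,0,0.2,0,0.4],[0.2,0,3.7,0,0.2,0,0.4]],
])

```text
clock: 7.38
tool_pos: [0.6591, -0.0218, 0.0247]
orientation: [-180.0, -0.0, -35.9]
force: [-0.2, -0.3, -1.1]
opening: 0.0557
gripper_force: 30.0
```

```bash
python3 go.py 658.7 -21.9 23.4 -36
```

```text
clk 7.38 pos [659.1 -21.8  24.7] rpy [-1.7999e+02 -1.0000e-02 -3.5950e+01] open 55.7 gf 30.0 j [ 15.  28. -13.  -0. -49.  39.]
(658.7, -21.9, 23.4, -36.0) [-0.03  0.03  0.13] [-0.01 -0.01  0.05]
```

Emit:
play_rows([
  [[0,0,0.1,0,0,0,0.4],[0,0,0.15,0,0,0,0.4],[0,0,0.15,0,0,0,0.66],[0,0,0.15,0,0,0,0.75],[0,0,0.15,0,0,0,0.9],[0,0,0.15,0,0,0,0.95],[0,0,0.15,0,0,0,0.95],[0,0,-0.5,0,0,0,0.95],[0,0,-2,0,0,0,0.95],[0,0,-5,0,0,0,0.95],[0,0,-9,0,0,0,0.95],[0,0,-13,0,0,0,0.95],[0,0,-15,0,0,0,0.95],[0,0,-15,0,0,0,0.95]],
])

```text
clock: 8.55
tool_pos: [0.6621, -0.0218, 0.1819]
orientation: [-179.6, -0.4, -35.9]
force: [0.2, -0.0, -0.1]
opening: 0.0835
gripper_force: 0.0
```

```bash
python3 go.py 430 -381.5 170 -36.1
```

```text
clk 8.55 pos [662.1 -21.8 181.9] rpy [-179.61   -0.44  -35.91] open 83.5 gf 0.0 j [ 15.  20.  -3.   0. -67.  39.]
(430.0, -381.5, 170.0, -36.1) [ 2.29 42.76  0.92] [-0.39 -0.44  0.19]
```

Emit:
play_rows([
  [[0.5,9,0,0,0,0,0.9],[1,18,0,0,0,0,0.8],[1.5,27,0,0,0,0,0.7],[2,36,0,0,0,0,0.6],[2.3,42.8,0,-0.3,-0.4,0.2,0.5],[2.3,42.8,0,-0.3,-0.4,0.2,0.5],[2.3,42.8,0,-0.3,-0.4,0.2,0.5],[2.3,42.8,0,-0.3,-0.4,0.2,0.5],[2.3,42.8,0,-0.3,-0.4,0.2,0.5],[2.3,42.8,0,-0.3,-0.4,0.2,0.5],[2.3,42.8,0,-0.3,-0.4,0.2,0.5],[2.3,42.8,0,-0.3,-0.4,0.2,0.5],[2.3,42.8,0,-0.3,-0.4,0.2,0.5],[2.3,42.8,0,-0.3,-0.4,0.2,0.5],[2.3,42.8,2,-0.3,-0.4,0.2,0.5],[2.3,42.8,5,-0.3,-0.4,0.2,0.5],[2.3,42.8,8,-0.3,-0.4,0.2,0.5],[2.3,42.8,9,-0.3,-0.4,0.2,0.5],[2.3,42.8,9,-0.3,-0.4,0.2,0.5],[2.3,42.8,9,-0.3,-0.4,0.2,0.5]],
])

```text
clock: 10.22
tool_pos: [0.427, -0.3815, 0.0851]
orientation: [179.7, 0.4, -36.1]
force: [-0.3, 0.4, 0.8]
opening: 0.0437
gripper_force: 0.0
```

```bash
python3 go.py 430 -381.5 11.5 -36.1; python3 - <<'E'
from h import *
a=[]
s=shot("top","top3");b=(215,130,285,200);r=s["frame"][...,0].astype(int)
q=s["frame"][b[1]:b[3],b[0]:b[2],::-1];a.append(cv2.resize(cv2.convertScaleAbs(q,alpha=1.5),(390,390),interpolation=cv2.INTER_CUBIC))
s2=shot("side","side3");b=(250,160,320,230)
q=s2["frame"][b[1]:b[3],b[0]:b[2],::-1];a.append(cv2.resize(q,(390,390),interpolation=cv2.INTER_CUBIC))
cv2.imwrite("pics/g3.png",np.hstack(a))
for z,rr in((.056,29),(.056,25),(.016,54)):
    for S,b in((s,(215,130)),(s2,(250,160))):
        th=np.linspace(0,2*np.pi,5)[:4];P=np.c_[.6587+rr/1000*np.cos(th),-.0219+rr/1000*np.sin(th),np.full(4,z)]
        print(z,rr,((proj(S,P)-b)*390/70).round(0).tolist())
E
```

```text
clk 10.22 pos [ 427.  -381.5   85.1] rpy [179.66   0.43 -36.06] open 43.7 gf 0.0 j [-22.  17. -21.   0. -53.  76.]
(430.0, -381.5, 11.5, -36.1) [ 0.3  -0.23  7.35] [0.34 0.43 0.04]
0.056 29 [[201.0, 114.0], [140.0, 171.0], [200.0, 230.0], [260.0, 173.0]]
0.056 29 [[224.0, 125.0], [158.0, 108.0], [128.0, 144.0], [196.0, 162.0]]
0.056 25 [[201.0, 122.0], [148.0, 171.0], [200.0, 222.0], [252.0, 172.0]]
0.056 25 [[218.0, 126.0], [160.0, 112.0], [135.0, 143.0], [193.0, 158.0]]
0.016 54 [[200.0, 91.0], [91.0, 192.0], [198.0, 299.0], [306.0, 195.0]]
0.016 54 [[263.0, 175.0], [142.0, 144.0], [86.0, 212.0], [211.0, 245.0]]
```

View pics/g3.png

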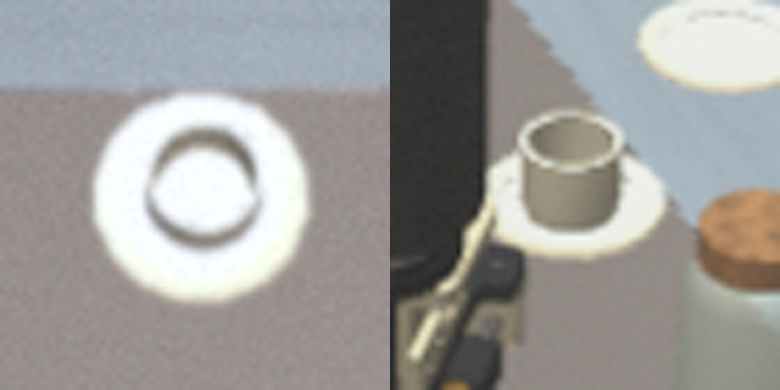

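Emit:
play_rows([
  [[0.3,-0.2,2,0.3,0.4,0,0.5],[0.3,-0.2,4,0.3,0.4,0,0.5],[0.3,-0.2,5.5,0.3,0.4,0,0.5],[0.3,-0.2,6.5,0.3,0.4,0,0.5],[0.3,-0.2,7,0.3,0.4,0,0.5],[0.3,-0.2,7.2,0.3,0.4,0,0.5],[0.3,-0.2,7.2,0.3,0.4,0,0.5],[0.3,-0.2,7.2,0.3,0.4,0,0.5],[0.3,-0.2,7.2,0.3,0.4,0,0.5]],
])

```text
clock: 11.07
tool_pos: [0.4298, -0.3824, 0.0135]
orientation: [-180.0, -0.1, -36.1]
force: [-0.5, -0.4, -0.8]
opening: 0.0439
gripper_force: 0.0
```

```bash
python3 go.py 430 -381.5 12 -36.1
```

```text
clk 11.07 pos [ 429.8 -382.4   13.5] rpy [-1.7999e+02 -8.0000e-02 -3.6150e+01] open 43.9 gf 0.0 j [-22.  22. -25.   0. -43.  76.]
(430.0, -381.5, 12.0, -36.1) [-0.04 -0.08  0.15] [-0.01 -0.08 -0.05]
```

Close, then lift.

Emit:
play_rows([
  [[0,-0.1,0.1,0,0,0,0.35],[0,-0.1,0.1,0,0,0,0.25],[0,-0.1,0.1,0,0,0,0.15],[0,-0.1,0.1,0,0,0,0.05],[0,-0.1,0.1,0,0,0,0],[0,-0.1,0.1,0,0,0,0],[0,-0.1,0.1,0,0,0,0],[0,-0.1,0.1,0,0,0,0],[0,-0.1,0.1,0,0,0,0],[0,-0.1,0.1,0,0,0,0]],
])

```text
clock: 11.9
tool_pos: [0.4297, -0.3812, 0.0115]
orientation: [180.0, 0.0, -36.2]
force: [0.3, -0.7, 0.2]
opening: 0.0002
gripper_force: 0.0
```

Emit:
play_rows([
  [[0,0,-1,0,0,0,0],[0,0,-3,0,0,0,0],[0,0,-6,0,0,0,0],[0,0,-9,0,0,0,0],[0,0,-12,0,0,0,0],[0,0,-14,0,0,0,0],[0,0,-15,0,0,0,0],[0,0,-15,0,0,0,0],[0,0,-15,0,0,0,0]],
])

```text
clock: 12.65
tool_pos: [0.4296, -0.381, 0.1616]
orientation: [-180.0, -0.0, -36.2]
force: [-0.0, -0.1, -0.3]
opening: 0.0007
gripper_force: 0.0
```

```bash
python3 go.py 658 -22 120 -36.1 658 -22 170 -36.1; python3 - <<'E'
from h import *
a=[]
for n,b in(("top",(360,210,430,280)),("side",(195,215,285,305))):
    s=shot(n,n+"4");f=s["frame"][b[1]:b[3],b[0]:b[2],::-1];a.append(cv2.resize(f,(390,390),interpolation=cv2.INTER_CUBIC))
cv2.imwrite("pics/g4.png",np.hstack(a))
E
```

```text
clk 12.65 pos [ 429.6 -381.   161.6] rpy [-1.7997e+02 -2.0000e-02 -3.6170e+01] open 0.7 gf 0.0 j [-22.  13. -15.  -0. -62.  76.]
(658.0, -22.0, 120.0, -36.1) [ -2.75 -42.46   4.18] [-0.03 -0.02 -0.07]
(658.0, -22.0, 170.0, -36.1) [ -2.75 -42.46  -0.82] [-0.03 -0.02 -0.07]
```

View pics/g4.png

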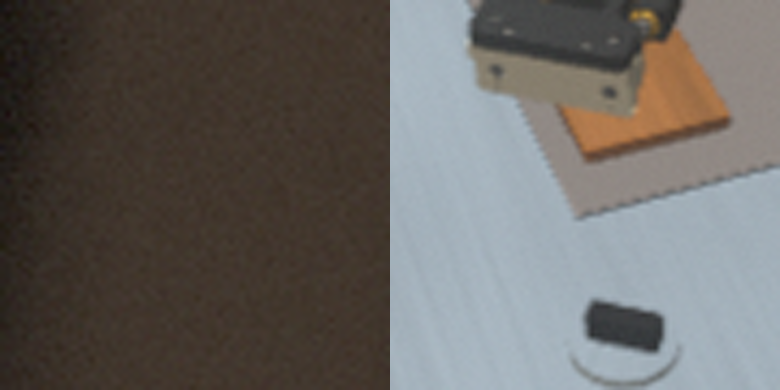

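The fingers shut on nothing. The side crop shows the lid still standing at about (249,290) original px, so I'll re-measure it with the arm out of the way.

Emit:
play_rows([
  [[-1,-8,0,0,0,0,0.5],[-2,-16,0,0,0,0,0.5],[-2,-20,0,0,0,0,0.5],[-2,-20,0,0,0,0,0.5],[-2,-20,0,0,0,0,0.5],[-2,-20,0,0,0,0,0.5],[-2,-20,0,0,0,0,0.5],[-2,-20,0,0,0,0,0.5]],
])

```text
clock: 13.42
tool_pos: [0.5308, -0.2076, 0.16]
orientation: [179.9, 0.1, -36.1]
force: [0.5, -0.5, -0.5]
opening: 0.043
gripper_force: 0.0
```

```bash
cat > lid.py <<'E'
from h import *
import sys
tag=sys.argv[1];W=[]
for n,bb in(("side",(225,270,285,320)),("top",(355,225,410,272))):
    s=shot(n,n+tag);f=s["frame"][bb[1]:bb[3],bb[0]:bb[2]]
    c=max(blobs(f.max(2)<(110 if n=="side" else 60),8),key=cv2.contourArea);h=cv2.convexHull(c);M=cv2.moments(h)
    cen=np.array([M['m10'],M['m01']])/M['m00']+bb[:2]
    print(n,cen,(cast(s,cen,.02)[0]*1000).round(1),cv2.minAreaRect((cast(s,h.reshape(-1,2)+bb[:2],.031)*1000).astype(np.float32)))
    # predicted bar corners
    im=cv2.resize(f[:,:,::-1],None,fx=6,fy=6,interpolation=cv2.INTER_CUBIC);im=cv2.convertScaleAbs(im,alpha=1.3)
    for sgn in(0,1):
      for a,b in((-22,-7),(22,-7),(22,7),(-22,7)):
        th=np.radians(-36.1);x=.430+(a*np.cos(th)-b*np.sin(th))/1e3;y=-.3815+(a*np.sin(th)+b*np.cos(th))/1e3
        p=(proj(s,[x,y,.009+.022*sgn])[0]-bb[:2]+.5)*6;cv2.circle(im,tuple(int(v) for v in p),2,(0,255,0) if sgn else (0,0,255),-1)
    W.append(cv2.resize(im,(360,300)))
cv2.imwrite(f"pics/lid{tag}.png",np.hstack(W))
E
python3 lid.py 5;python3 go.py
```

```text
side [248.65222623 289.89651023] [ 430.2 -382.3] ((426.6979675292969, -392.2712097167969), (27.99990463256836, 45.55335235595703), 54.894317626953125)
top [369.75098039 228.52941176] [ 483.4 -347. ] ((481.00390625, -342.902587890625), (21.50884437561035, 35.222328186035156), 0.5652164220809937)
clk 13.52 pos [ 530.7 -208.6  160.7] rpy [ 1.7995e+02  9.0000e-02 -3.6210e+01] open 43.9 gf 0.0 j [ -2.  12. -16.  -0. -62.  56.]
```

View pics/lid5.png

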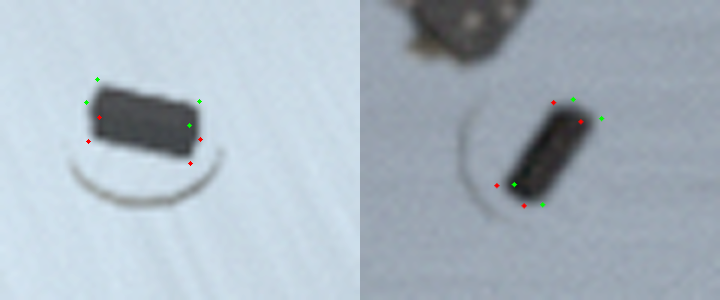

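```bash
python3 - <<'E'
from h import *
W=[]
for n,p,k in(("side4",(.4296,-.381,.1616),0),("side5",(.5307,-.2086,.1607),1),("top5",(.5307,-.2086,.1607),1)):
    s=load(n);u=proj(s,[p,(p[0],p[1],p[2]+.0188),(p[0],p[1],p[2]+.0658)]);th=np.radians(-36.1-90);d=.022*k*np.array([np.cos(th),np.sin(th),0])
    v=proj(s,[np.array(p)+d,np.array(p)-d]);c=u[0].astype(int);x0=max(c[0]-40,0);y0=max(c[1]-55,0)
    f=s["frame"][y0:y0+80,x0:x0+80,::-1];im=cv2.resize(cv2.convertScaleAbs(f,alpha=1.2),(260*1,260),interpolation=cv2.INTER_CUBIC)
    for q,col in [(u[0],(0,0,255)),(u[1],(0,255,0)),(u[2],(255,0,0)),(v[0],(0,255,255)),(v[1],(0,255,255))]:
        q=(q-[x0,y0]+.5)*260/80;cv2.circle(im,tuple(int(t) for t in q),2,col,-1)
    W.append(im)
cv2.imwrite("pics/g6.png",np.hstack(W))
E
```

```text
(no output)
```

View pics/g6.png

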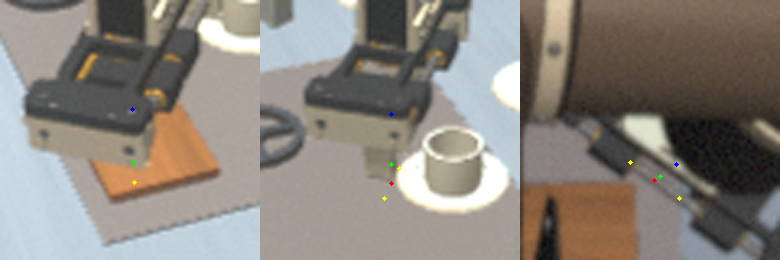

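```bash
python3 go.py 520 -330 60 -36.1
```

```text
clk 13.52 pos [ 530.7 -208.6  160.7] rpy [ 1.7995e+02  9.0000e-02 -3.6210e+01] open 43.9 gf 0.0 j [ -2.  12. -16.  -0. -62.  56.]
(520.0, -330.0, 60.0, -36.1) [ 6.32 10.42 10.07] [ 0.05  0.09 -0.11]
```

Emit:
play_rows([
  [[3,5,0,0,0,0,0],[6.3,10.4,0,0,0,0,0],[6.3,10.4,3,0,0,0,0],[6.3,10.4,6,0,0,0,0],[6.3,10.4,9,0,0,0,0],[6.3,10.4,12,0,0,0,0],[6.3,10.4,14,0,0,0,0],[6.3,10.4,14.8,0,0,0,0],[6.3,10.4,15.2,0,0,0,0],[6.3,10.4,15.5,0,0,0,0],[6.3,10.4,15.7,0,0,0,0],[6.3,10.4,15.7,0,0,0,0]],
])

```text
clock: 14.52
tool_pos: [0.5218, -0.3294, 0.0055]
orientation: [-180.0, -0.1, -36.2]
force: [-0.7, -0.3, -0.1]
opening: 0.0004
gripper_force: 0.0
```

```bash
python3 go.py; python3 - <<'E'
from h import *
from plant import get_obs
p=get_obs()["tool_pos"];s=shot("side","side7");u=proj(s,[p,p+[0,0,.027]])
c=u[0].astype(int);x0,y0=c-[50,50];f=s["frame"][y0:y0+75,x0:x0+100,::-1];im=cv2.resize(f,(800,600),interpolation=cv2.INTER_CUBIC)
for q,col in zip(u,[(0,0,255),(0,255,0)]): cv2.circle(im,tuple(int(t) for t in (q-[x0,y0]+.5)*8),3,col,-1)
cv2.imwrite("pics/g7.png",im)
E
```

```text
clk 14.52 pos [ 521.8 -329.4    5.5] rpy [-1.7997e+02 -9.0000e-02 -3.6150e+01] open 0.4 gf 0.0 j [-14.  26. -20.   0. -45.  68.]
```

View pics/g7.png

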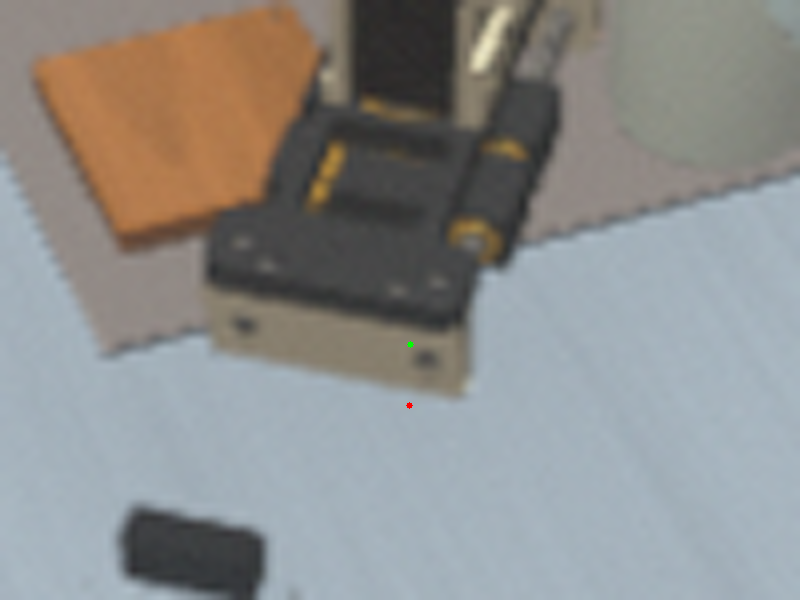

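```bash
python3 - <<'E'
from h import *
p=np.array([.5218,-.3294,.0055]);s=load("side7");c=proj(s,p)[0].astype(int);o=c-[50,50]
px=np.array([[215,345],[465,395]])/8-.5+o
th=np.radians(-36.15);X=np.array([np.cos(th),np.sin(th)]);Y=np.array([np.sin(th),-np.cos(th)])
for z in(.02,.04,.06,.0713,.09,.11):
    w=cast(s,px,z);d=w-p[:2]
    print(z,"width",np.linalg.norm(w[1]-w[0]).round(4),"tool x",(d@X).round(3),"tool y",(d@Y).round(3))
for z in(.0055,.02,.03,.04):print(z,((proj(s,[p[0],p[1],z])[0]-o+.5)*8).round())
E
```

```text
0.02 width 0.0843 tool x [-0.065  0.019] tool y [0.005 0.005]
0.04 width 0.0824 tool x [-0.058  0.024] tool y [0.026 0.025]
0.06 width 0.0804 tool x [-0.051  0.029] tool y [0.046 0.046]
0.0713 width 0.0793 tool x [-0.047  0.032] tool y [0.058 0.058]
0.09 width 0.0775 tool x [-0.041  0.037] tool y [0.077 0.077]
0.11 width 0.0756 tool x [-0.034  0.042] tool y [0.097 0.097]
0.0055 [410. 406.]
0.02 [411. 373.]
0.03 [411. 350.]
0.04 [411. 327.]
```

Emit:
play_rows([
  [[0,0,0.3,0,0,0,0],[0,0,0.6,0,0,0,0],[0,0,0.9,0,0,0,0],[0,0,1,0,0,0,0],[0,0,1,0,0,0,0]],
])

```text
clock: 14.98
tool_pos: [0.5208, -0.3289, -0.0059]
orientation: [180.0, 0.0, -36.1]
force: [0.7, 0.5, -0.6]
opening: 0.0004
gripper_force: 0.0
```

Emit:
play_rows([
  [[0,0,0.2,0,0,0,0],[0,0,0.4,0,0,0,0],[0,0,0.5,0,0,0,0],[0,0,0.5,0,0,0,0]],
])

```text
clock: 15.32
tool_pos: [0.5209, -0.329, -0.0109]
orientation: [180.0, 0.0, -36.2]
force: [0.3, -0.1, -0.6]
opening: 0.0004
gripper_force: 0.0
```

The tool reads −11 mm with no contact, so the real fingertips sit higher than the reported TCP. I'll keep feeling down to get the offset.

Emit:
play_rows([
  [[0,0,0.2,0,0,0,0],[0,0,0.4,0,0,0,0],[0,0,0.5,0,0,0,0],[0,0,0.5,0,0,0,0]],
])

```text
clock: 15.65
tool_pos: [0.5208, -0.329, -0.0159]
orientation: [180.0, 0.0, -36.2]
force: [-0.6, 1.1, -0.1]
opening: 0.0003
gripper_force: 0.0
```

Emit:
play_rows([
  [[0,0,0.1,0,0,0,0],[0,0,0.2,0,0,0,0],[0,0,0.3,0,0,0,0],[0,0,0.3,0,0,0,0]],
])

```text
clock: 15.98
tool_pos: [0.521, -0.329, -0.0187]
orientation: [180.0, 0.0, -36.2]
force: [0.4, 0.2, -1.0]
opening: 0.0004
gripper_force: 0.0
```

Emit:
play_rows([
  [[0,0,0.1,0,0,0,0],[0,0,0.2,0,0,0,0],[0,0,0.2,0,0,0,0]],
])

```text
clock: 16.23
tool_pos: [0.521, -0.329, -0.0207]
orientation: [180.0, 0.0, -36.2]
force: [-0.2, -0.1, -0.5]
opening: 0.0003
gripper_force: 0.0
```

Emit:
play_rows([
  [[0,0,0.1,0,0,0,0],[0,0,0.2,0,0,0,0],[0,0,0.2,0,0,0,0]],
])

```text
clock: 16.48
tool_pos: [0.5209, -0.329, -0.0227]
orientation: [180.0, 0.0, -36.2]
force: [-0.0, 0.1, 0.1]
opening: 0.0002
gripper_force: 0.0
```

Emit:
play_rows([
  [[0,0,0.1,0,0,0,0],[0,0,0.2,0,0,0,0],[0,0,0.2,0,0,0,0]],
])

```text
clock: 16.73
tool_pos: [0.5209, -0.329, -0.0248]
orientation: [180.0, 0.0, -36.2]
force: [0.0, -0.0, 0.4]
opening: 0.0006
gripper_force: 0.0
```

Emit:
play_rows([
  [[0,0,0.1,0,0,0,0],[0,0,0.2,0,0,0,0],[0,0,0.2,0,0,0,0]],
])

```text
clock: 16.98
tool_pos: [0.521, -0.329, -0.0268]
orientation: [180.0, 0.0, -36.2]
force: [0.1, 0.8, 0.7]
opening: 0.0004
gripper_force: 0.0
```

Emit:
play_rows([
  [[0,0,0.1,0,0,0,0],[0,0,0.2,0,0,0,0],[0,0,0.2,0,0,0,0]],
])

```text
clock: 17.23
tool_pos: [0.5212, -0.3291, -0.0281]
orientation: [180.0, -0.0, -36.1]
force: [-1.1, 1.2, 4.8]
opening: 0.0005
gripper_force: 2.5
```

Emit:
play_rows([
  [[0,0,0.1,0,0,0,0],[0,0,0.2,0,0,0,0],[0,0,0.2,0,0,0,0]],
])

```text
clock: 17.48
tool_pos: [0.5212, -0.3292, -0.0282]
orientation: [180.0, -0.0, -36.1]
force: [-5.9, 5.9, 21.2]
opening: 0.0006
gripper_force: 10.8
```

Emit:
play_rows([
  [[0,0,0.1,0,0,0,0],[0,0,0.2,0,0,0,0],[0,0,0.2,0,0,0,0]],
])

```text
clock: 17.73
tool_pos: [0.5213, -0.3292, -0.0283]
orientation: [180.0, -0.1, -36.1]
force: [-11.5, 9.0, 38.4]
opening: 0.0005
gripper_force: 19.0
```

Contact came at −28 mm reported, so the true tip height is reported + 28 mm. Backing off and retrying the lid with that correction.

Emit:
play_rows([
  [[0,0,-1,0,0,0,0],[0,0,-4,0,0,0,0.2],[0,0,-8,0,0,0,0.4],[0,0,-9,0,0,0,0.5],[0,0,-9,0,0,0,0.5],[0,0,-9,0,0,0,0.5]],
])

```text
clock: 18.23
tool_pos: [0.5217, -0.3292, 0.0586]
orientation: [-179.9, -0.1, -36.2]
force: [0.6, 0.8, -0.8]
opening: 0.0284
gripper_force: 0.0
```

```bash
python3 go.py 430 -381.5 55 -36.1  430 -381.5 -16.5 -36.1
```

```text
clk 18.23 pos [ 521.7 -329.2   58.6] rpy [-1.7994e+02 -1.2000e-01 -3.6160e+01] open 28.4 gf 0.0 j [-14.  22. -17.  -0. -51.  68.]
(430.0, -381.5, 55.0, -36.1) [-4.32  9.64  0.34] [-0.06 -0.12 -0.06]
(430.0, -381.5, -16.5, -36.1) [-4.34  9.65  7.49] [-0.06 -0.12 -0.06]
```

Emit:
play_rows([
  [[-1.4,3.2,0,0,0,0,0.5],[-2.8,6.4,0,0,0,0,0.5],[-4.3,9.65,0,0,0,0,0.5],[-4.3,9.65,0,0,0,0,0.5],[-4.3,9.65,1.5,0,-0.1,0,0.5],[-4.3,9.65,3,0,-0.1,0,0.5],[-4.3,9.65,4.5,0,-0.1,0,0.5],[-4.3,9.65,5.5,0,-0.1,0,0.5],[-4.3,9.65,6,0,-0.1,0,0.5],[-4.3,9.65,6.2,0,-0.1,0,0.5],[-4.3,9.65,6.2,0,-0.1,0,0.5],[-4.3,9.65,6.2,0,-0.1,0,0.5]],
])

```text
clock: 19.23
tool_pos: [0.4298, -0.3817, -0.0042]
orientation: [180.0, 0.1, -36.1]
force: [1.0, 0.0, -0.2]
opening: 0.044
gripper_force: 0.0
```

```bash
python3 go.py 430 -381.5 -16 -36.1
```

```text
clk 19.23 pos [ 429.8 -381.7   -4.2] rpy [ 1.800e+02  9.000e-02 -3.614e+01] open 44.0 gf 0.0 j [-22.  23. -26.  -0. -41.  76.]
(430.0, -381.5, -16.0, -36.1) [ 0.01 -0.03  1.18] [ 0.    0.09 -0.04]
```

Emit:
play_rows([
  [[0,0,0.4,0,0.1,0,0.5],[0,0,0.8,0,0.1,0,0.5],[0,0,1.1,0,0.1,0,0.5],[0,0,1.2,0,0.1,0,0.5],[0,0,1.2,0,0.1,0,0.35],[0,0,1.2,0,0.1,0,0.25],[0,0,1.2,0,0.1,0,0.15],[0,0,1.2,0,0.1,0,0.05],[0,0,1.2,0,0.1,0,0],[0,0,1.2,0,0.1,0,0],[0,0,1.2,0,0.1,0,0],[0,0,1.2,0,0.1,0,0],[0,0,1.2,0,0.1,0,0]],
])

```text
clock: 20.32
tool_pos: [0.4295, -0.3817, -0.0164]
orientation: [-180.0, -0.0, -36.2]
force: [0.7, 0.2, 2.6]
opening: 0.0137
gripper_force: 30.0
```

Emit:
play_rows([
  [[0,0,-1,0,0,0,0],[0,0,-3,0,0,0,0],[0,0,-6,0,0,0,0],[0,0,-9,0,0,0,0],[0,0,-12,0,0,0,0],[0,0,-15,0,0,0,0],[0,0,-16,0,0,0,0],[0,0,-16,0,0,0,0]],
])

```text
clock: 20.98
tool_pos: [0.431, -0.3826, 0.1476]
orientation: [-179.9, -0.4, -36.1]
force: [-0.2, -0.5, -2.0]
opening: 0.0136
gripper_force: 30.0
```

```bash
python3 go.py 658 -22 100 -36.1 658 -22 140 -36.1
```

```text
clk 20.98 pos [ 431.  -382.6  147.6] rpy [-179.95   -0.35  -36.14] open 13.6 gf 30.0 j [-22.  13. -16.   0. -60.  76.]
(658.0, -22.0, 100.0, -36.1) [ -2.96 -42.5    4.78] [-0.05 -0.35 -0.04]
(658.0, -22.0, 140.0, -36.1) [ -2.94 -42.5    0.78] [-0.05 -0.35 -0.04]
```

Emit:
play_rows([
  [[-0.1,-1,0,0,0,0,0],[-0.2,-3.2,0,0,0,0,0],[-0.4,-6.2,0,0,0,0,0],[-0.6,-9.2,0,0,0,0,0],[-0.8,-12.2,0,0,0,0,0],[-1,-15.2,0,0,0,0,0],[-1.3,-18.2,0,0,0,0,0],[-1.5,-21.2,0,0,0,0,0],[-1.7,-24.2,0,0,0,0,0],[-1.9,-27.2,0,0,0,0,0],[-2.1,-30.2,0,0,0,0,0],[-2.3,-33.2,0,0,0,0,0],[-2.5,-36.2,0,0,0,0,0],[-2.7,-39.2,0,0,-0.2,0,0],[-2.9,-41.2,0,0,-0.3,0,0],[-2.9,-42.2,1,0,-0.3,0,0],[-2.9,-42.5,2.5,0,-0.3,0,0],[-2.9,-42.5,4,0,-0.3,0,0],[-2.9,-42.5,5,0,-0.3,0,0],[-2.9,-42.5,5,0,-0.3,0,0]],
])

```text
clock: 22.65
tool_pos: [0.6541, -0.0218, 0.0897]
orientation: [179.8, 0.6, -36.2]
force: [-1.1, -0.1, -1.6]
opening: 0.0138
gripper_force: 30.0
```

```bash
python3 go.py 657.5 -22 50 -36.1 
```

```text
clk 22.65 pos [654.1 -21.8  89.7] rpy [179.76   0.57 -36.2 ] open 13.8 gf 30.0 j [ 15.  24.  -9.  -0. -58.  39.]
(657.5, -22.0, 50.0, -36.1) [ 0.33 -0.2   3.96] [ 0.24  0.57 -0.1 ]
```

Emit:
play_rows([
  [[0,0,1,0,0,0,0],[0,0,2,0,0,0,0],[0,0,3,0,0,0,0],[0,0,3.5,0,0,0,0],[0,0,3.5,0,0,0,0],[0,0,3.5,0,0,0,0]],
])

```text
clock: 23.15
tool_pos: [0.6565, -0.0214, 0.0582]
orientation: [180.0, 0.3, -36.2]
force: [0.7, -0.3, -0.2]
opening: 0.0135
gripper_force: 30.0
```

```bash
python3 go.py 657.5 -22 35.6 -36.1 
```

```text
clk 23.15 pos [656.5 -21.4  58.2] rpy [179.97   0.32 -36.15] open 13.5 gf 30.0 j [ 15.  25. -11.  -0. -54.  39.]
(657.5, -22.0, 35.6, -36.1) [ 0.13 -0.01  2.26] [ 0.03  0.32 -0.05]
```

Emit:
play_rows([
  [[0.1,0,0.4,0,0.2,0,0],[0.1,0,0.8,0,0.2,0,0],[0.1,0,1.1,0,0.2,0,0],[0.1,0,1.4,0,0.2,0,0],[0.1,0,1.6,0,0.2,0,0],[0.1,0,1.6,0,0.2,0,0]],
])

```text
clock: 23.65
tool_pos: [0.657, -0.0218, 0.0419]
orientation: [180.0, 0.1, -36.2]
force: [-0.6, -0.7, -0.9]
opening: 0.0139
gripper_force: 30.0
```

```bash
python3 go.py 657.5 -22 35.6 -36.1 
```

```text
clk 23.65 pos [657.  -21.8  41.9] rpy [ 1.7997e+02  1.4000e-01 -3.6160e+01] open 13.9 gf 30.0 j [ 15.  26. -12.  -0. -52.  39.]
(657.5, -22.0, 35.6, -36.1) [ 0.06 -0.01  0.63] [ 0.03  0.14 -0.06]
```

Emit:
play_rows([
  [[0.05,0,0.15,0,0.1,0,0],[0.05,0,0.3,0,0.1,0,0],[0.05,0,0.4,0,0.1,0,0],[0.05,0,0.4,0,0.1,0,0]],
])

```text
clock: 23.98
tool_pos: [0.6576, -0.022, 0.0383]
orientation: [180.0, 0.0, -36.2]
force: [-1.0, 0.4, -1.1]
opening: 0.0138
gripper_force: 30.0
```

Emit:
play_rows([
  [[0,0,0.1,0,0,0,0],[0,0,0.2,0,0,0,0],[0,0,0.2,0,0,0,0]],
])

```text
clock: 24.23
tool_pos: [0.6576, -0.022, 0.0363]
orientation: [180.0, 0.0, -36.2]
force: [-0.7, -0.8, -0.9]
opening: 0.0137
gripper_force: 30.0
```

Emit:
play_rows([
  [[0,0,0.1,0,0,0,0],[0,0,0.1,0,0,0,0.2],[0,0,0.1,0,0,0,0.3],[0,0,0.1,0,0,0,0.45],[0,0,0.1,0,0,0,0.5],[0,0,0.1,0,0,0,0.5],[0,0,-0.5,0,0,0,0.5],[0,0,-2,0,0,0,0.5],[0,0,-5,0,0,0,0.5],[0,0,-9,0,0,0,0.6],[0,0,-12,0,0,0,0.8],[0,0,-14,0,0,0,0.8],[0,0,-14,0,0,0,0.8]],
])

```text
clock: 25.32
tool_pos: [0.6606, -0.022, 0.1831]
orientation: [-179.7, -0.4, -36.1]
force: [0.5, -0.3, 0.3]
opening: 0.065
gripper_force: 0.0
```

```bash
python3 go.py 429.5 353 150 -36 
```

```text
clk 25.32 pos [660.6 -22.  183.1] rpy [-179.66   -0.39  -36.12] open 65.0 gf 0.0 j [ 15.  19.  -3.   0. -67.  39.]
(429.5, 353.0, 150.0, -36.0) [-40.79 -16.65   3.13] [-0.34 -0.39 -0.12]
```

Emit:
play_rows([
  [[-6,-2.4,0,0,0,0,0.9],[-12,-4.9,0,0,0,0,0.9],[-18,-7.3,0,0,0,0,0.9],[-24,-9.8,0,0,0,0,0.9],[-32,-13.1,0,0,0,0,0.9],[-38,-15.5,0,0,0,0,0.9],[-40.8,-16.65,0,-0.3,-0.4,0,0.9],[-40.8,-16.65,0,-0.3,-0.4,0,0.9],[-40.8,-16.65,0,-0.3,-0.4,0,0.9],[-40.8,-16.65,0,-0.3,-0.4,0,0.9],[-40.8,-16.65,0,-0.3,-0.4,0,0.9],[-40.8,-16.65,0,-0.3,-0.4,0,0.9],[-40.8,-16.65,0,-0.3,-0.4,0,0.9],[-40.8,-16.65,0,-0.3,-0.4,0,0.9],[-40.8,-16.65,2,-0.3,-0.4,0,0.9],[-40.8,-16.65,3,-0.3,-0.4,0,0.9],[-40.8,-16.65,3,-0.3,-0.4,0,0.9],[-40.8,-16.65,3,-0.3,-0.4,0,0.9]],
])

```text
clock: 26.82
tool_pos: [0.4268, 0.3518, 0.1461]
orientation: [179.6, 0.4, -36.2]
force: [-0.2, 0.7, 0.3]
opening: 0.0789
gripper_force: 0.0
```

```bash
python3 go.py 429.5 353 41 -36; cat > ck.py <<'E'
from h import *
s=shot("top","topc");s2=shot("side","sidec")
# grip of lid on saucer: dark bar; true z of bar centre if seated = 10+42+20=.072
for n,S,th,bb in(("top",s,60,(230,140,280,190)),("side",s2,110,(262,150,305,205))):
    f=S["frame"][bb[1]:bb[3],bb[0]:bb[2]]
    B=blobs(f.max(2)<th,8)
    for c in B:
        h=cv2.convexHull(c);M=cv2.moments(h);cen=np.array([M['m10'],M['m01']])/M['m00']+bb[:2];print(n,cen.round(1),cv2.contourArea(h),(cast(S,cen,.072)[0]*1000).round(1))
W=[cv2.resize(S["frame"][b[1]:b[1]+70,b[0]:b[0]+70,::-1],(390,390),interpolation=cv2.INTER_CUBIC) for S,b in((s,(215,130)),(s2,(250,150)))]
cv2.imwrite("pics/ck.png",np.hstack(W))
E
python3 ck.py
```

```text
clk 26.82 pos [426.8 351.8 146.1] rpy [179.59   0.39 -36.23] open 78.9 gf 0.0 j [ 59.  12. -18.  -0. -60.  -5.]
(429.5, 353.0, 41.0, -36.0) [ 0.22 -0.33 10.5 ] [ 0.41  0.39 -0.23]
top [251.4 159.7] 73.5 [657.3 -22.9]
side [286.9 192.7] 53.0 [647.2 -92.6]
side [281.4 180.1] 92.0 [657.1 -23.1]
side [265. 159.] 15.0 [653.2 116.1]
```

Both views put the lid's bar at (657,-23) if it is at seated height, so the lid is seated. Now the mill.

Emit:
play_rows([
  [[0.2,-0.3,0,0.3,0.3,0,0.95],[0.2,-0.3,2.5,0.3,0.3,0,0.95],[0.2,-0.3,5,0.3,0.3,0,0.95],[0.2,-0.3,7,0.3,0.3,0,0.95],[0.2,-0.3,8.5,0.3,0.3,0,0.95],[0.2,-0.3,9.6,0.3,0.3,0,0.95],[0.2,-0.3,10.2,0.3,0.3,0,0.95],[0.2,-0.3,10.4,0.3,0.3,0,0.95],[0.2,-0.3,10.4,0.3,0.3,0,0.95],[0.2,-0.3,10.4,0.3,0.3,0,0.95]],
])

```text
clock: 27.75
tool_pos: [0.4295, 0.355, 0.0434]
orientation: [-179.9, 0.1, -36.1]
force: [0.3, -0.0, 0.4]
opening: 0.0833
gripper_force: 0.0
```

```bash
python3 go.py 429.5 353 41 -36
```

```text
clk 27.75 pos [429.5 355.   43.4] rpy [-1.7992e+02  1.0000e-01 -3.6140e+01] open 83.3 gf 0.0 j [ 60.  18. -25.  -0. -46.  -6.]
(429.5, 353.0, 41.0, -36.0) [0.12 0.16 0.24] [-0.08  0.1  -0.14]
```

Emit:
play_rows([
  [[0.1,0.15,0.25,0,0.1,0,0.85],[0.1,0.15,0.25,0,0.1,0,0.75],[0.1,0.15,0.25,0,0.1,0,0.65],[0.1,0.15,0.25,0,0.1,0,0.55],[0.1,0.15,0.25,0,0.1,0,0.45],[0.1,0.15,0.25,0,0.1,0,0.3],[0.1,0.15,0.25,0,0.1,0,0.3],[0.1,0.15,0.25,0,0.1,0,0.3],[0.1,0.15,0.25,0,0.1,0,0.3],[0.1,0.15,0.25,0,0.1,0,0.3]],
])

```text
clock: 28.58
tool_pos: [0.4289, 0.3525, 0.0401]
orientation: [-180.0, 0.0, -36.2]
force: [-0.7, -0.6, 1.5]
opening: 0.0466
gripper_force: 30.0
```

Emit:
play_rows([
  [[0,0,-1,0,0,0,0.3],[0,0,-3,0,0,0,0.3],[0,0,-5.5,0,0,0,0.3],[0,0,-8,0,0,0,0.3],[0,0,-10.5,0,0,0,0.3],[0,0,-12.5,0,0,0,0.3],[0,0,-13.5,0,0,0,0.3],[0,0,-14,0,0,0,0.3],[0,0,-14,0,0,0,0.3]],
])

```text
clock: 29.33
tool_pos: [0.429, 0.3527, 0.1807]
orientation: [-179.9, 0.0, -36.2]
force: [-0.0, 0.8, -1.7]
opening: 0.0471
gripper_force: 30.0
```

```bash
python3 go.py 580 -98 150 -36; python3 - <<'E'
from h import *
s=shot("side","sidem");p=proj(s,[.43,.353,.15])[0].astype(int);x0,y0=p-[45,65]
y0=max(y0,0)
cv2.imwrite("pics/mill.png",cv2.resize(s["frame"][y0:y0+100,x0:x0+90,::-1],(450,500)));print(x0,y0)
E
```

```text
clk 29.33 pos [429.  352.7 180.7] rpy [-1.7993e+02  3.0000e-02 -3.6160e+01] open 47.1 gf 30.0 j [ 60.  10. -16.  -0. -64.  -6.]
(580.0, -98.0, 150.0, -36.0) [38.79 27.48  3.01] [-0.07  0.03 -0.16]
137 53
```

View pics/mill.png

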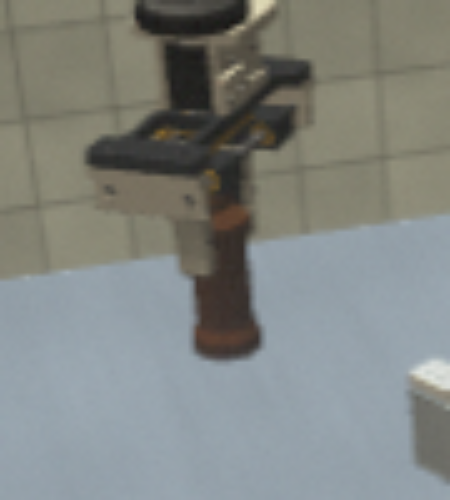

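Emit:
play_rows([
  [[0.8,0.5,0,0,0,0,0.3],[2.5,1.8,0,0,0,0,0.3],[4.9,3.5,0,0,0,0,0.3],[7.4,5.2,0,0,0,0,0.3],[9.8,7,0,0,0,0,0.3],[12.3,8.7,0,0,0,0,0.3],[14.8,10.5,0,0,0,0,0.3],[17.2,12.2,0,0,0,0,0.3],[19.7,14,0,0,0,0,0.3],[22.1,15.7,0,0,0,0,0.3],[24.6,17.4,0,0,0,0,0.3],[27.1,19.2,0,0,0,0,0.3],[29.5,20.9,0,0,0,0,0.3],[32,22.7,0,0,0,0,0.3],[34.4,24.4,0,0,0,0,0.3],[36.5,25.9,0,0,0,0,0.3],[38,27,0,0,0,0,0.3],[38.8,27.5,0,0,0,0,0.3],[38.8,27.5,0,0,0,0,0.3],[38.8,27.5,0,0,0,0,0.3]],
])

```text
clock: 31.05
tool_pos: [0.5792, -0.0988, 0.1786]
orientation: [179.9, 0.1, -36.2]
force: [0.3, 0.1, -2.9]
opening: 0.0468
gripper_force: 30.0
```

```bash
python3 go.py 580.6 -98.5 44 -36.2
```

```text
clk 31.05 pos [579.2 -98.8 178.6] rpy [ 1.7992e+02  1.2000e-01 -3.6230e+01] open 46.8 gf 30.0 j [  9.  13. -12.  -0. -65.  44.]
(580.6, -98.5, 44.0, -36.2) [ 0.12 -0.13 13.46] [ 0.08  0.12 -0.03]
```

Emit:
play_rows([
  [[0.1,-0.1,1,0.1,0.1,0,0.3],[0.1,-0.1,3,0.1,0.1,0,0.3],[0.1,-0.1,5.5,0.1,0.1,0,0.3],[0.1,-0.1,8,0.1,0.1,0,0.3],[0.1,-0.1,10,0.1,0.1,0,0.3],[0.1,-0.1,11.5,0.1,0.1,0,0.3],[0.1,-0.1,12.5,0.1,0.1,0,0.3],[0.1,-0.1,12.9,0.1,0.1,0,0.3],[0.1,-0.1,12.9,0.1,0.1,0,0.3],[0.1,-0.1,12.9,0.1,0.1,0,0.3]],
])

```text
clock: 31.88
tool_pos: [0.5818, -0.0978, 0.0515]
orientation: [-179.9, -0.1, -36.1]
force: [0.1, 0.6, -1.1]
opening: 0.0465
gripper_force: 30.0
```

```bash
python3 go.py 580.6 -98.5 44.1 -36.2
```

```text
clk 31.88 pos [581.8 -97.8  51.5] rpy [-1.7988e+02 -1.3000e-01 -3.6110e+01] open 46.5 gf 30.0 j [  9.  20. -21.   0. -49.  44.]
(580.6, -98.5, 44.1, -36.2) [-0.06  0.13  0.74] [-0.12 -0.13  0.09]
```

Emit:
play_rows([
  [[-0.05,0.1,0.3,0,0,0,0.3],[-0.05,0.1,0.5,0,0,0,0.3],[-0.05,0.1,0.6,0,0,0,0.3],[-0.05,0.1,0.65,0,0,0,0.3],[-0.05,0.1,0.65,0,0,0,0.3]],
])

```text
clock: 32.3
tool_pos: [0.5804, -0.0988, 0.0446]
orientation: [-179.9, -0.1, -36.2]
force: [-0.0, -0.3, -1.2]
opening: 0.0466
gripper_force: 30.0
```

```bash
python3 go.py 580.6 -98.5 44.1 -36.2
```

```text
clk 32.3 pos [580.4 -98.8  44.6] rpy [-1.7989e+02 -1.0000e-01 -3.6160e+01] open 46.6 gf 30.0 j [  9.  21. -22.  -0. -48.  44.]
(580.6, -98.5, 44.1, -36.2) [-0.   -0.03  0.05] [-0.11 -0.1   0.04]
```

Emit:
play_rows([
  [[0,0,0.05,0,0,0,0.3],[0,0,0.05,0,0,0,0.56],[0,0,0.05,0,0,0,0.65],[0,0,0.05,0,0,0,0.8],[0,0,0.05,0,0,0,0.85],[0,0,0.05,0,0,0,0.85],[0,0,-0.5,0,0,0,0.85],[0,0,-2,0,0,0,0.85],[0,0,-5,0,0,0,0.85],[0,0,-9,0,0,0,0.85],[0,0,-13,0,0,0,0.85],[0,0,-14,0,0,0,0.85],[0,0,-14,0,0,0,0.85]],
])

```text
clock: 33.38
tool_pos: [0.5826, -0.0988, 0.1897]
orientation: [-179.6, -0.5, -36.1]
force: [0.9, -0.3, -0.8]
opening: 0.0746
gripper_force: 0.0
```

```bash
python3 go.py 589 375 180 -65.2
```

```text
clk 33.38 pos [582.6 -98.8 189.7] rpy [-179.61   -0.47  -36.12] open 74.6 gf 0.0 j [  9.  13. -12.   0. -65.  44.]
(589.0, 375.0, 180.0, -65.2) [-27.42 -38.64   1.01] [-0.5  -0.36 29.08]
```

Emit:
play_rows([
  [[-2,-2.8,0,0,0,2,0.7],[-5,-7,0,0,0,5,0.7],[-9,-12.6,0,0,0,10,0.7],[-13,-18.2,0,0,0,15,0.7],[-17,-24,0,0,0,20,0.7],[-22,-31,0,0,0,25,0.7],[-27.4,-38.6,0,-0.4,-0.3,29,0.7],[-27.4,-38.6,0,-0.4,-0.3,29,0.7],[-27.4,-38.6,0,-0.4,-0.3,29,0.7],[-27.4,-38.6,0,-0.4,-0.3,29,0.7],[-27.4,-38.6,0,-0.4,-0.3,29,0.7],[-27.4,-38.6,0,-0.4,-0.3,29,0.7],[-27.4,-38.6,0,-0.4,-0.3,29,0.7],[-27.4,-38.6,0,-0.4,-0.3,29,0.7],[-27.4,-38.6,2,-0.4,-0.3,29,0.7],[-27.4,-38.6,5,-0.4,-0.3,29,0.7],[-27.4,-38.6,8,-0.4,-0.3,29,0.7],[-27.4,-38.6,9,-0.4,-0.3,29,0.7],[-27.4,-38.6,9,-0.4,-0.3,29,0.7],[-27.4,-38.6,9,-0.4,-0.3,29,0.7]],
])

```text
clock: 35.05
tool_pos: [0.5873, 0.3738, 0.0953]
orientation: [179.7, 0.1, -65.2]
force: [1.2, -0.3, 0.9]
opening: 0.0616
gripper_force: 0.0
```

```bash
python3 go.py 589 375 10 -65.2; python3 - <<'E'
from h import *
# mill check: bearing + foot near point in both views
for n,bb in(("side",(235,165,285,240)),("top",(245,150,300,220))):
    s=shot(n,n+"8");f=s["frame"].astype(int)[bb[1]:bb[3],bb[0]:bb[2]];
    m=(f[...,0]-f[...,2]>12)&(f.max(2)<(130 if n=="side" else 75))
    c=max(blobs(m,8),key=cv2.contourArea);h=cv2.convexHull(c);P=h.reshape(-1,2)+bb[:2];o=np.array(s["origin"])[:2]
    r=ray(s,P);az=np.degrees(np.arctan2(r[:,1],r[:,0]));mid=(az.min()+az.max())/2;v=np.array([np.cos(np.radians(mid)),np.sin(np.radians(mid))])
    near=((cast(s,P,.004)-o)@v).min();print(n,cv2.contourArea(h),cv2.boundingRect(P),((o+(near+.024)*v)*1000).round(1),"expected bearing",np.degrees(np.arctan2(*(np.array([.5806,-.0985])-o)[::-1])).round(2),mid.round(2))
E
```

```text
clk 35.05 pos [587.3 373.8  95.3] rpy [ 1.7967e+02  1.1000e-01 -6.5180e+01] open 61.6 gf 0.0 j [ 48.  27.  -3.  -0. -60. -23.]
(589.0, 375.0, 10.0, -65.2) [-0.02 -0.26  8.53] [0.33 0.11 0.02]
side 625.0 (258, 182, 19, 41) [ 580.8 -101.3] expected bearing 70.02 69.96
top 337.5 (271, 178, 20, 24) [ 583. -101.] expected bearing -24.08 -24.42
```

Emit:
play_rows([
  [[0,-0.2,1.5,0.3,0.1,0,0.7],[0,-0.2,4,0.3,0.1,0,0.7],[0,-0.2,6,0.3,0.1,0,0.7],[0,-0.2,7.5,0.3,0.1,0,0.7],[0,-0.2,8.2,0.3,0.1,0,0.7],[0,-0.2,8.5,0.3,0.1,0,0.7],[0,-0.2,8.5,0.3,0.1,0,0.7],[0,-0.2,8.5,0.3,0.1,0,0.6],[0,-0.2,8.5,0.3,0.1,0,0.5],[0,-0.2,8.5,0.3,0.1,0,0.4],[0,-0.2,8.5,0.3,0.1,0,0.3],[0,-0.2,8.5,0.3,0.1,0,0.15],[0,-0.2,8.5,0.3,0.1,0,0.1],[0,-0.2,8.5,0.3,0.1,0,0.1],[0,-0.2,8.5,0.3,0.1,0,0.1],[0,-0.2,8.5,0.3,0.1,0,0.1]],
])

```text
clock: 36.48
tool_pos: [0.5883, 0.3757, 0.0101]
orientation: [-180.0, 0.1, -65.1]
force: [0.2, -0.0, 4.6]
opening: 0.0299
gripper_force: 30.0
```

```bash
python3 go.py
```

```text
clk 36.48 pos [588.3 375.7  10.1] rpy [-1.7998e+02  6.0000e-02 -6.5140e+01] open 29.9 gf 30.0 j [ 48.  31.  -8.  -0. -50. -24.]
```

Emit:
play_rows([
  [[0,0,-1,0,0,0,0.1],[0,0,-3,0,0,0,0.1],[0,0,-5.5,0,0,0,0.1],[0,0,-8,0,0,0,0.1],[0,0,-10,0,0,0,0.1],[0,0,-11,0,0,0,0.1],[0,0,-11,0,0,0,0.1]],
])

```text
clock: 37.07
tool_pos: [0.5891, 0.3762, 0.1226]
orientation: [-179.8, 0.1, -65.1]
force: [-0.1, -0.2, -1.1]
opening: 0.0298
gripper_force: 30.0
```

```bash
python3 go.py 493.4 220.6 120 -88.7
```

```text
clk 37.07 pos [589.1 376.2 122.6] rpy [-1.7981e+02  1.3000e-01 -6.5150e+01] open 29.8 gf 30.0 j [ 48.  25.  -2.  -0. -62. -24.]
(493.4, 220.6, 120.0, -88.7) [10.1  15.22  0.18] [-0.16  0.17 23.55]
```

Emit:
play_rows([
  [[0.5,0.8,0,0,0,2,0.1],[2,3,0,0,0,5,0.1],[4,6,0,0,0,9,0.1],[6,9,0,0,0,13,0.1],[8,12,0,0,0,17,0.1],[9.4,14.3,0,0,0,21,0.1],[10,15.2,0,-0.1,0.2,23.5,0.1],[10,15.2,0,-0.1,0.2,23.5,0.1],[10,15.2,0,-0.1,0.2,23.5,0.1],[10,15.2,2,-0.1,0.2,23.5,0.1],[10,15.2,4,-0.1,0.2,23.5,0.1],[10,15.2,6.5,-0.1,0.2,23.5,0.1],[10,15.2,8.5,-0.1,0.2,23.5,0.1],[10,15.2,9.5,-0.1,0.2,23.5,0.1],[10,15.2,9.8,-0.1,0.2,23.5,0.1],[10,15.2,9.8,-0.1,0.2,23.5,0.1],[10,15.2,9.8,-0.1,0.2,23.5,0.1]],
])

```text
clock: 38.48
tool_pos: [0.4928, 0.2214, 0.0221]
orientation: [179.9, -0.2, -88.6]
force: [-0.6, -0.2, -2.3]
opening: 0.0301
gripper_force: 30.0
```

```bash
python3 go.py 493.4 221.5 14.1 -88.7
```

```text
clk 38.48 pos [492.8 221.4  22.1] rpy [ 1.7993e+02 -1.6000e-01 -8.8610e+01] open 30.1 gf 30.0 j [ 45.  19. -29.   0. -43. -44.]
(493.4, 221.5, 14.1, -88.7) [-0.01 -0.06  0.8 ] [ 0.07 -0.16  0.09]
```

Emit:
play_rows([
  [[0,0,0.3,0,-0.1,0.1,0.1],[0,0,0.5,0,-0.1,0.1,0.1],[0,0,0.7,0,-0.1,0.1,0.1],[0,0,0.75,0,-0.1,0.1,0.1],[0,0,0.75,0,-0.1,0.1,0.1],[0,0,0.75,0,-0.1,0.1,0.1]],
])

```text
clock: 38.98
tool_pos: [0.4922, 0.2208, 0.0143]
orientation: [179.9, -0.1, -88.8]
force: [-0.5, -0.2, -1.1]
opening: 0.03
gripper_force: 30.0
```

```bash
python3 go.py 493.4 221.5 14.1 -88.7; python3 - <<'E'
from plant import get_obs
print(get_obs()["force"])
E
```

```text
clk 38.98 pos [492.2 220.8  14.3] rpy [ 1.7991e+02 -7.0000e-02 -8.8750e+01] open 30.0 gf 30.0 j [ 45.  19. -29.  -0. -42. -44.]
(493.4, 221.5, 14.1, -88.7) [-0.07 -0.13  0.02] [ 0.09 -0.07 -0.05]
[-0.45163621 -0.23681867 -1.10409486]
```

Close enough; a small shift, release, and retreat.

Emit:
play_rows([
  [[-0.05,-0.1,0,0,0,0,0.1],[-0.05,-0.1,0.03,0,0,0,0.1],[-0.05,-0.1,0.03,0,0,0,0.4],[-0.05,-0.1,0.03,0,0,0,0.5],[-0.05,-0.1,0.03,0,0,0,0.6],[-0.05,-0.1,0.03,0,0,0,0.7],[-0.05,-0.1,0.03,0,0,0,0.7],[-0.05,-0.1,-0.5,0,0,0,0.7],[-0.05,-0.1,-2,0,0,0,0.7],[-0.05,-0.1,-5,0,0,0,0.7],[-0.05,-0.1,-9,0,0,0,0.7],[-0.05,-0.1,-13,0,0,0,0.7],[-0.05,-0.1,-16,0,0,0,0.7],[-0.05,-0.1,-17,0,0,0,0.7],[-0.05,-0.1,-17,0,0,0,0.7]],
])

```text
clock: 40.23
tool_pos: [0.495, 0.2227, 0.1882]
orientation: [-179.8, 0.2, -88.7]
force: [-1.1, 0.5, -0.3]
opening: 0.0612
gripper_force: 0.0
```

```bash
python3 go.py 400 520 190 -65 
```

```text
clk 40.23 pos [495.  222.7 188.2] rpy [-1.798e+02  1.600e-01 -8.873e+01] open 61.2 gf 0.0 j [ 45.   8. -17.   0. -64. -44.]
(400.0, 520.0, 190.0, -65.0) [-29.93   8.84  -0.13] [ -0.24   0.12 -23.73]
```

Emit:
play_rows([
  [[-4,1.2,0,0,0,-4,0.7],[-8,2.4,0,0,0,-8,0.7],[-12,3.6,0,0,0,-12,0.7],[-16,4.8,0,0,0,-16,0.7],[-20,6,0,0,0,-20,0.7],[-24,7.2,0,0,0,-23,0.7],[-28,8.4,0,0,0,-23,0.7],[-30,8.8,0,0,0,-23,0.7],[-30,8.8,0,0,0,-23,0.7],[-30,8.8,0,0,0,-23,0.7],[-30,8.8,0,0,0,-23,0.7],[-30,8.8,0,0,0,-23,0.7]],
])

```text
clock: 41.23
tool_pos: [0.3991, 0.5184, 0.1834]
orientation: [179.8, -0.1, -65.8]
force: [0.0, -0.3, 0.9]
opening: 0.0613
gripper_force: 0.0
```

```bash
python3 - <<'E'
from h import *
t=shot("top","topF");s=shot("side","sideF")
r=t["frame"][...,0].astype(int);b=t["frame"][...,2].astype(int)
c=proj(t,[.4934,.2206,.084])[0].astype(int);print("exp px",c)
k=np.zeros(r.shape,bool);k[c[1]-14:c[1]+14,c[0]-16:c[0]+16]=1
q=max(blobs((r>112)&k,8),key=cv2.contourArea);P=cast(t,cv2.convexHull(q).reshape(-1,2),.084)
print("tin",cv2.minAreaRect((P*1000).astype(np.float32)))
W=[cv2.resize(t["frame"][110:260,130:355,::-1],(400,267)),cv2.resize(s["frame"][120:270,170:345,::-1],(400,343))]
W[0]=cv2.copyMakeBorder(cv2.convertScaleAbs(W[0],alpha=1.5),0,76,0,0,cv2.BORDER_CONSTANT)
cv2.imwrite("pics/fin.png",np.hstack(W))
a=load("top")
for nm,z,bb in(("squeeze",0,(145,138,185,172)),("jar",0,(305,130,345,180))):
    d=cv2.absdiff(a["frame"],t["frame"])[bb[1]:bb[3],bb[0]:bb[2]];print(nm,d.mean().round(1))
E
```

```text
exp px [155 219]
tin ((491.7477111816406, 221.09176635742188), (25.596765518188477, 42.017913818359375), 0.8802446722984314)
squeeze 1.9
jar 2.0
```

View pics/fin.png

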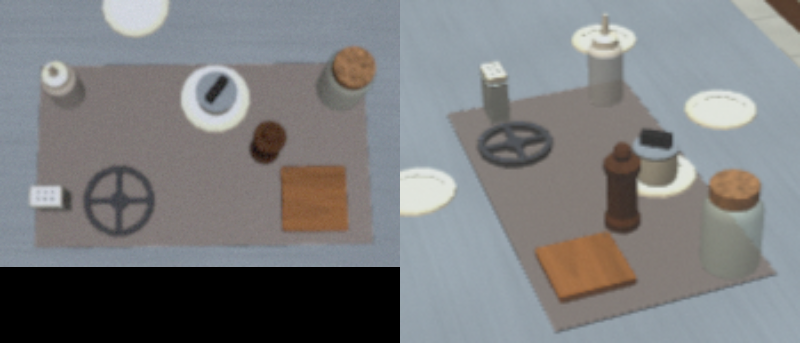

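The final view shows the ramekin with its lid seated in the saucer, the mill upright between saucer and board, and the tin upright left of the trivet. The jar and squeeze bottle have not moved.

```bash
python3 -c "from plant import close_job;print(close_job())"
```

```text
the job is handed in; nothing more can be done
None
```

The job is handed in: the ramekin with its lid, the mill and the tin all stand upright about 2 mm or less from where they should be, and the jar and squeeze bottle have not moved. The first lid grasp closed on nothing, because the fingertips sit 28 mm higher than the robot reports; I measured that by touching the counter, with up to 38 N on the wrist, and corrected for it.

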